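Heft two jars and tray the full one

TASK

One of the two identical white jars on the bench is full of steel polishing shot, the other is empty. Lift to feel which one is heavy, and set the full jar down gently, upright, inside the aluminium tray. Leave the empty jar standing upright on the bench, outside the tray.

Things in the scene. Friction and masses are not known exactly. Their poses are not given: they have to be found in the camera images.
- jar_a_mid (a point): one of two jars that look alike: opaque whitish jar, black screw cap, 43 mm diameter, 66 mm tall; straight body up to 53 mm, the cap above is 36 mm across. One is full (0.40 to 0.54 kg), the other empty (0.10 to 0.15 kg); only weight shows which, on either spot. This point is on the jar axis half-way up, 33 mm above the underside; z is the axis, up when it stands
- jar_b_mid (a point): one of two jars that look alike: opaque whitish jar, black screw cap, 43 mm diameter, 66 mm tall; straight body up to 53 mm, the cap above is 36 mm across. One is full (0.40 to 0.54 kg), the other empty (0.10 to 0.15 kg); only weight shows which, on either spot. This point is on the jar axis half-way up, 33 mm above the underside; z is the axis, up when it stands
- tray_floor_mid (a point): shallow bent aluminium tray lying on the bench, 182 mm long (its x axis) by 107 mm wide (its y axis), which does not shift; the rim is 20 mm high, the flat floor inside measures about 170 by 95 mm. This point is the middle of the inner floor, 2 mm above the bench

How it is judged:
By the outcome, as a careful person would: the job done as asked, in the order asked, and still so for the second after the job is handed in, with the robot touching nothing.
It also fails if it takes over 51 s, if anything falls off the work surface, if the arm or the gripper's body presses on something with over 40 N, if the wrist force passes 120 N, or if a joint passes its speed limit or range.

ROBOT

A 6-joint arm with a two-finger parallel gripper is mounted at the origin on a cart in front of the work surface, level with it; the furniture and walls round the work are solid. World frame = base frame: x ahead of the robot, y to its left, z up, the work surface at z = 0. Lengths are in mm, angles in rad, forces in N, time in s.
With the tool pointing down it reaches from about 325 to 850 mm from the base axis. Payload 4.4 kg.
Tool frame: the origin (TCP) lies midway between the tips of the shut fingers; the grasp point (between the pads) lies 19 mm behind it; z points along the fingers, y is the line along which they close (so a half turn about z gives the same grasp; the last joint's range is limited). The gripper opens to 94 mm and grips with 3 to 60 N. Pads are 16 mm wide; open, the fingers measure 119 mm over their backs; the gripper's body (75 mm by 177 mm) begins 78 mm behind the grasp point.
Start: joints at [1.03, 0.207, 1.542, -0, 1.393, -0.15], TCP at [219.043, 531.646, 205.447] pointing down, gripper open.
Joint ranges: [-2.73, 2.73], [-0.86, 2.22], [0.23, 2.46], [-1.11, 4.25], [0.08, 2.63], [-2.82, 2.82]. Speed limits (rad/s): [2.79, 2.79, 3.14, 3.14, 3.14, 3.14].

INTERFACE

Orientations are given as a rotation vector (axis times angle).
In Python, from station import manip gives the robot as it stands.
- The arm moves only by the tool jog_arm, never from a script. Its argument "rows" is a list of rows, each a list of 3 entries, a list of its own where there are three numbers: the shift along the tool's x, y, z in cm, then the turn about the tool's z in rad, then the opening, from 0 (shut) to 1 (fully open). In form: [[[dx, dy, dz], turn, hand], ...]. A call has 1 to 10 rows; each row shifts and turns the commanded pose from where the row before left it, along the tool's axes as they then stand; what a row does not reach is not made up. A row lasts 1/10 s, in which the tool goes at most 50 mm and 8.59 degrees, less where a joint would pass 70% of its speed; a pose out of reach is approached as far as the arm can. A call is refused whole if a number of a shift passes 5 or a number of a turn 0.15, either way. A call with a gripper value outside its range is refused whole. The fingers move at their own pace and stop on an object; "force" is the grip in N (left out, the last holds). Time passes only in rows, so rows that do not move let the fingers close. It gives the time, the measured TCP pose, the force, the opening and the grip force at its end, in the units of the state.
- manip.sense(): the state, without advancing time (a new reading comes with each control period).
- manip.camera(name): name is "scene" or "top"; returns a dict with "img" (384x512x3 uint8, red, green, blue), "fx", "fy", "cx", "cy" (pixels), "k1" (the pictures are not rectified: a ray, as slopes to the right and down, at radius r is drawn at 1 + k1 r^2 times it, then the intrinsics apply), "xyz" and "rotation" of the camera in the world. Camera axes: x right, y up, looking along -z (the intrinsics and any distortion apply to the point x, -y, -z); pixel columns grow to the right and rows downward; lengths in mm; the calibration is good to about 2 mm. A picture is of the moment at which its call begins. There is no depth.
- manip.job_done(): hands the job in; it is judged then, once.
Trained networks look in a picture, given as the dict that the camera call returned (one of the last four; its "shot" number tells which), for a name from the list of things; names that differ only in an ending like _2 or _b are one class to them, and where a whole thing is asked for, a point or a joint stands for the part that bears it (a point fixed in the world has none). Each returns a list of dicts, best first, with "confidence" (0 to 1); they miss things now and then, are a little off and sometimes report something else, mostly with a low value. They report only what shows in the picture. A call takes as long as a camera call.
- manip.boxes_of(picture, label): "location" ([column, row] in pixels, amid what is visible of it).
- manip.tip_of(picture, label): "location" ([column, row] in pixels: a listed point, or the origin of a listed thing).
The state is a dict: "t": time; "q": joint angles; "dq": joint speeds; "joint_torque": joint torques, N m; "ee_pos": TCP position; "ee_rot": TCP orientation; "wrist_force": force on the tool from outside, world axes, zero at the start; "ft_torque": the same for the moment, N m; "width": finger opening in mm; "grasp_force": force on a finger pad.
Only numpy, scipy, OpenCV 4.12 (cv2) and the standard library are available. Lean on these libraries where they do the work, as an engineer would, in place of code of your own. Each camera call takes 0.05 s, during which the arm holds its last target. There are 200 camera calls.

## Working session

There is one attempt and no reset: what is moved stays moved. The work goes in short steps, Python scripts to look and compute and a tool call to move; the robot and the scene stay as the last step left them, time stands still between calls to the robot, and variables do not carry over. Pictures are saved under pics/ and viewed, at most 10 in all, crops included, and the job is handed in when it is done.

Besides the shell and the picture viewer there is one more tool, called after "Emit:" as name(argument=value, ...), one argument or row to a line, values as JSON. jog_arm: Moves the arm, as the interface text tells. Its arguments: {"type":"object","properties":{"rows":{"type":"array","items":{"type":"array"}},"force":{"type":"number"}},"required":["rows"]}

```bash
mkdir -p pics; cat > h.py <<'E'
import numpy as np,cv2
from station import manip
from scipy.spatial.transform import Rotation as R
def ray(c,uv):
    K=np.array([[c['fx'],0,c['cx']],[0,c['fy'],c['cy']],[0,0,1]],float)
    p=cv2.undistortPoints(np.array([[uv]],float),K,np.array([c['k1'],0,0,0,0.]))[0,0]
    M=np.array(c['rotation'],float)
    M=M if M.shape==(3,3) else R.from_rotvec(M).as_matrix()
    return np.array(c['xyz'],float),M@np.array([p[0],-p[1],-1])
def atz(c,uv,z):
    o,d=ray(c,uv); return o+d*(z-o[2])/d[2]
def save(c,n): cv2.imwrite(f'pics/{n}.png',c['img'][:,:,::-1])
E
python3 - <<'E'
from h import *
s=manip.sense(); print(s)
for n in('scene','top'):
    c=manip.camera(n); save(c,n+'0'); print(n,c['xyz'],c['rotation'])
    for l,z in(('jar_a_mid',33),('tray_floor_mid',2)):
        for d in manip.tip_of(c,l): print(l,d['confidence'],np.round(d['location']),np.round(atz(c,d['location'],z)))
E
```

```text
{'t': 0.0, 'q': array([ 1.02949167e+00,  2.07437672e-01,  1.54297733e+00, -3.87926380e-05,
        1.39350477e+00, -1.50518687e-01]), 'dq': array([ 1.32294929e-03, -6.13109894e-04, -1.79462822e-04, -5.36978889e-05,
       -1.16929773e-03,  3.16102660e-04]), 'joint_torque': array([ 2.25274212e-03, -3.70872724e+01, -2.81421679e+01,  7.00094551e-02,
        3.58204753e-02, -1.63386130e-04]), 'ee_pos': array([218.62615945, 530.9175515 , 204.26972067]), 'ee_rot': array([-0.60978948, -3.08107415,  0.00345841]), 'wrist_force': array([-0.2440144 , -0.52434524, -0.7243542 ]), 'ft_torque': array([-0.01972168, -0.05299355, -0.0877899 ]), 'grasp_force': 0.0, 'width': 94.1171878158614}
scene [ 958.47385018 -381.07014859  610.64547377] [0.87322885 0.27543805 0.6083074 ]
jar_a_mid 0.57 [311. 177.] [598. 340.  33.]
tray_floor_mid 0.89 [262. 213.] [563. 197.   2.]
top [416.15388126 164.64574772 910.08808634] [ 0.12287838 -0.14789645 -1.57326696]
jar_a_mid 0.65 [170. 187.] [596. 335.  33.]
tray_floor_mid 0.63 [243. 205.] [564. 188.   2.]
```

View pics/scene0.png

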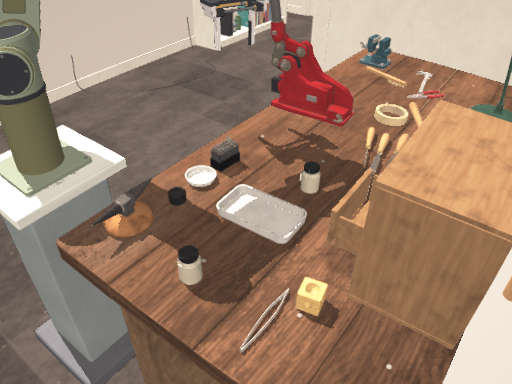

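View pics/top0.png

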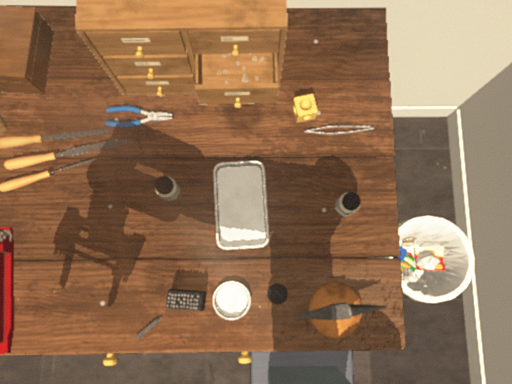

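The scene picture shows two jars, at (311,177) and (190,266), on either side of the tray at (262,213). In the top picture they are at (167,187) and (348,204), with the tray at (241,205). The network missed the near jar, so I'll measure it from my own pixels, and get the tray's yaw from its corners.

```bash
python3 - <<'E'
from h import *
def proj(c,P):
    M=np.array(c['rotation'],float); M=M if M.shape==(3,3) else R.from_rotvec(M).as_matrix()
    q=M.T@(np.array(P)-c['xyz']); a,b=q[0]/-q[2],-q[1]/-q[2]; f=1+c['k1']*(a*a+b*b); return np.round([c['cx']+c['fx']*a*f,c['cy']+c['fy']*b*f])
cs=manip.camera('scene'); ct=manip.camera('top')
for n,c in(('s',cs),('t',ct)):
    print(n,'tcp',proj(c,[219,531,205]),'base',proj(c,[0,0,0]))
    for l in('jar_a_mid','jar_b_mid'):
        print([(d['confidence'],np.round(d['location']),np.round(atz(c,d['location'],33))) for d in manip.boxes_of(c,l)+manip.tip_of(c,l)])
print('scene b bottom-mid',atz(cs,(190.5,267),33),'cap top',atz(cs,(188,253),66),atz(cs,(312,168),66))
print('top cap',atz(ct,(350,200),66),atz(ct,(164.5,184),66))
for p in((217,163),(263,160),(268,246),(217,249)): print('rim',atz(ct,p,20))
t=cv2.resize(ct['img'][150:260,140:380],None,fx=3.3,fy=3.3,interpolation=2); cv2.imwrite('pics/tc.png',t[:,:,::-1])
E
```

```text
s tcp [234.  47.] base [ 41. 165.]
[(0.98, array([312., 178.]), array([602., 340.,  33.])), (0.47, array([262., 215.]), array([586., 165.,  33.]))]
[(0.6, array([190., 263.]), array([561., -24.,  33.])), (0.62, array([188., 263.]), array([559., -27.,  33.])), (0.62, array([262., 215.]), array([587., 165.,  33.]))]
t tcp [  6. 415.] base [343. 503.]
[(0.75, array([169., 187.]), array([596., 337.,  33.])), (0.96, array([167., 187.]), array([596., 341.,  33.]))]
[(0.73, array([348., 203.]), array([560., -28.,  33.])), (0.95, array([347., 203.]), array([560., -26.,  33.]))]
scene b bottom-mid [568.65059303 -30.61815888  33.        ] cap top [564.98013128 -29.40533546  66.        ] [602.63459477 332.00508836  66.        ]
top cap [561.09709203 -24.42462558  66.        ] [594.93270495 339.34906465  66.        ]
rim [649.05685691 240.91684205  20.        ]
rim [655.16871758 144.5982241   20.        ]
rim [475.23268159 136.06108576  20.        ]
rim [469.94912429 239.27623731  20.        ]
```

View pics/tc.png

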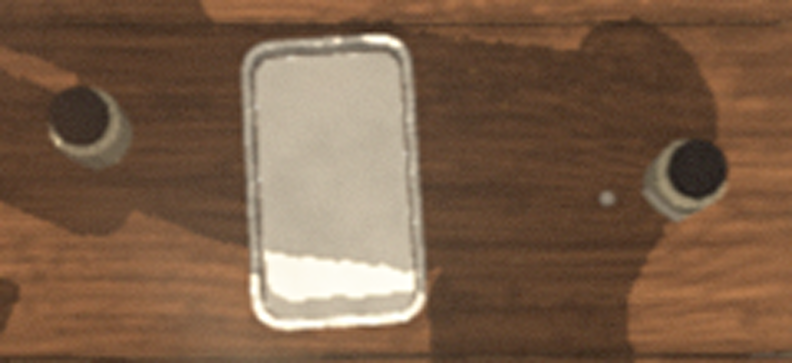

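The jars are A at about (598,338) and B at about (560,-26). The tray is centred at about (562,190) with its long side along x. I'll go above A first, turning so the fingers close along world x.

Emit:
jog_arm(
  rows=[
    [[-4.2, -0.34, 0], 0, 1],
    [[-4.2, -0.34, 0], 0, 1],
    [[-4.2, -0.34, 0], 0, 1],
    [[-4.2, -0.34, 0], 0, 1],
    [[-4.2, -0.34, 0], 0, 1],
    [[-4.2, -0.34, 0], 0, 1],
    [[-4.2, -0.34, 0], 0, 1],
    [[-4.2, -0.34, 0], 0, 1],
    [[-4.2, -0.34, 0], 0, 1],
    [[-4.2, -0.34, 0], 0, 1],
  ],
  force=30,
)

```text
t: 1.8
ee_pos: [595.9, 339.3, 205.5]
ee_rot: [0.61, 3.082, 0.0]
wrist_force: [0.2, 0.2, 0.9]
width: 93.8
grasp_force: 0.0
```

Emit:
jog_arm(
  rows=[
    [[0, 0, 0], 0.147, 1],
    [[0, 0, 0], 0.147, 1],
    [[0, 0, 0], 0.147, 1],
    [[0, 0, 0], 0.147, 1],
    [[0, 0, 0], 0.147, 1],
    [[0, 0, 0], 0.147, 1],
    [[0, 0, 0], 0.147, 1],
    [[0, 0, 0], 0.147, 1],
    [[0, 0, 0], 0, 1],
    [[0, 0, 0], 0, 1],
  ],
)

```text
t: 2.8
ee_pos: [594.4, 340.2, 205.4]
ee_rot: [-2.214, -2.229, 0.0]
wrist_force: [0.2, -0.2, 0.7]
width: 94.1
grasp_force: 0.0
```

```bash
cat > look.py <<'E'
from h import *
import sys
s=manip.sense(); M=R.from_rotvec(s['ee_rot']).as_matrix()
print('t',s['t'],'tcp',s['ee_pos'],'toolx',M[:,0],'tooly',M[:,1],'q',s['q'],'F',s['wrist_force'],'w',s['width'],s['grasp_force'])
for n in('scene','top'):
    c=manip.camera(n); save(c,n+sys.argv[1])
    for d in manip.tip_of(c,'jar_a_mid'): print(n,d['confidence'],np.round(d['location']),np.round(atz(c,d['location'],33)))
def to(x,y,z): print('shift cm to',x,y,z,M.T@(np.array([x,y,z])-s['ee_pos'])/10)
a=list(map(float,sys.argv[2:]))
for i in range(0,len(a),3): to(*a[i:i+3])
E
python3 look.py 1 597 338 90 597 338 17
```

```text
t 2.8 tcp [594.40982457 340.2086537  205.35269402] toolx [-7.06659406e-03  9.99975028e-01 -8.65213527e-05] tooly [ 9.99975025e-01  7.06658410e-03 -1.14876402e-04] q [ 3.93661122e-01  4.38018899e-01  1.24109342e+00 -3.70398685e-05
  1.46261935e+00  3.86598476e-01] F [ 0.20603273 -0.22151392  0.68649519] w 94.12933953620113 0.0
scene 0.97 [309. 174.] [588. 350.  33.]
top 0.47 [168. 189.] [592. 339.  33.]
shift cm to 597.0 338.0 90.0 [-0.22169218  0.25877544 11.53525897]
shift cm to 597.0 338.0 17.0 [-0.22106057  0.25961404 18.8352589 ]
```

View pics/scene1.png

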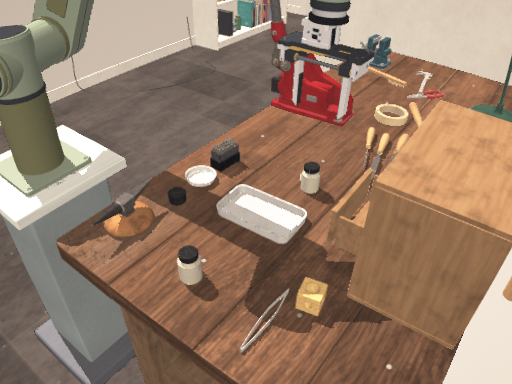

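The gripper is open above jar A (fingers near (300,75) and (340,90)), closing along x, and the jar at (311,178) hasn't moved. Going down.

Emit:
jog_arm(
  rows=[
    [[-0.2, 0.3, 2.5], 0, 1],
    [[0, 0, 2.5], 0, 1],
    [[0, 0, 2.5], 0, 1],
    [[0, 0, 2.5], 0, 1],
    [[0, 0, 2.3], 0, 1],
    [[0, 0, 1.8], 0, 1],
    [[0, 0, 1.5], 0, 1],
    [[0, 0, 1.3], 0, 1],
    [[0, 0, 1.0], 0, 1],
    [[0, 0, 0.8], 0, 1],
  ],
)

```text
t: 4.0
ee_pos: [597.6, 338.3, 18.0]
ee_rot: [2.217, 2.226, 0.0]
wrist_force: [-0.2, 1.0, -0.3]
width: 93.9
grasp_force: 0.0
```

Emit:
jog_arm(
  rows=[
    [[0, 0, 0], 0, 1],
    [[0, 0, 0], 0, 0.42],
    [[0, 0, 0], 0, 0.42],
    [[0, 0, 0], 0, 0.42],
    [[0, 0, 0], 0, 0.3],
    [[0, 0, 0], 0, 0.3],
    [[0, 0, 0], 0, 0.3],
    [[0, 0, 0], 0, 0.3],
    [[0, 0, 0], 0, 0.3],
    [[0, 0, 0], 0, 0.3],
  ],
  force=25,
)

```text
t: 5.0
ee_pos: [597.2, 338.3, 18.5]
ee_rot: [-2.217, -2.226, 0.0]
wrist_force: [0.1, 0.7, 1.1]
width: 42.8
grasp_force: 25.0
```

Emit:
jog_arm(
  rows=[
    [[0, 0, -0.3], 0, 0.3],
    [[0, 0, -0.6], 0, 0.3],
    [[0, 0, -1.0], 0, 0.3],
    [[0, 0, -1.0], 0, 0.3],
    [[0, 0, -0.6], 0, 0.3],
    [[0, 0, -0.3], 0, 0.3],
    [[0, 0, 0], 0, 0.3],
    [[0, 0, 0], 0, 0.3],
    [[0, 0, 0], 0, 0.3],
    [[0, 0, 0], 0, 0.3],
  ],
)

```text
t: 6.0
ee_pos: [597.0, 338.1, 55.8]
ee_rot: [-2.217, -2.226, 0.002]
wrist_force: [-0.8, 0.6, -1.0]
width: 42.8
grasp_force: 25.0
```

```bash
python3 look.py 2 562 190 60; python3 -c "
from h import *
for i in range(4): manip.camera('top'); print(manip.sense()['wrist_force'])"
```

```text
t 6.0 tcp [597.01315235 338.06462382  55.82684988] toolx [-4.01370473e-03  9.99991863e-01 -4.04862346e-04] tooly [ 0.99999143  0.00401329 -0.00101808] q [3.89264001e-01 5.76630341e-01 1.35970640e+00 7.91779402e-06
 1.20635152e+00 3.85247665e-01] F [-0.82276993  0.60707567 -1.04321454] w 42.839189892834504 24.999760687351227
scene 0.74 [313. 165.] [577. 389.  33.]
shift cm to 562.0 190.0 60.0 [-14.79245761  -3.56113272  -0.40770083]
[-0.34899654  0.85174484 -1.03078645]
[-0.28229372  0.17417825 -0.866129  ]
[ 0.1980633   0.25098369 -0.76230637]
[ 0.19513077  0.35576421 -2.12359791]
```

Jar A left the bench: its pixel moved up 12 rows. It pulls only about 1.2 N, so it is the empty one. I'll put it back slowly and release it.

Emit:
jog_arm(
  rows=[
    [[0, 0, 0.6], 0, 0.3],
    [[0, 0, 0.8], 0, 0.3],
    [[0, 0, 0.8], 0, 0.3],
    [[0, 0, 0.6], 0, 0.3],
    [[0, 0, 0.4], 0, 0.3],
    [[0, 0, 0.2], 0, 0.3],
    [[0, 0, 0.2], 0, 0.3],
    [[0, 0, 0.1], 0, 0.3],
    [[0, 0, 0], 0, 0.3],
    [[0, 0, 0], 0, 0.3],
  ],
)

```text
t: 7.4
ee_pos: [597.7, 338.3, 19.8]
ee_rot: [2.217, 2.226, 0.001]
wrist_force: [-0.4, -0.4, -1.9]
width: 42.8
grasp_force: 25.0
```

```bash
python3 -c "
from h import *
for i in range(3): print(manip.sense()['wrist_force'],manip.sense()['ee_pos']);manip.camera('top')"
```

```text
[-0.37946599 -0.35074829 -1.87806913] [597.71142495 338.29412681  19.79019853]
[-0.56723117  0.34461003 -0.54203577] [597.67535586 338.31319049  19.78149953]
[ 0.41155283 -0.15639408 -1.02916552] [597.66562281 338.34555642  19.79873672]
```

Still about 1 mm short of the bench, so I'll ease down, then release in stages and rise.

Emit:
jog_arm(
  rows=[
    [[0, 0, 0.06], 0, 0.3],
    [[0, 0, 0.06], 0, 0.3],
    [[0, 0, 0.03], 0, 0.3],
    [[0, 0, 0], 0, 0.3],
  ],
)

```text
t: 7.95
ee_pos: [597.6, 338.3, 18.5]
ee_rot: [2.217, 2.226, 0.0]
wrist_force: [-0.6, -1.6, 2.9]
width: 42.4
grasp_force: 25.0
```

Emit:
jog_arm(
  rows=[
    [[0, 0, 0], 0, 0.5],
    [[0, 0, 0], 0, 0.6],
    [[0, 0, 0], 0, 0.8],
    [[0, 0, 0], 0, 1],
    [[0, 0, 0], 0, 1],
    [[0, 0, 0], 0, 1],
    [[0, 0, -1], 0, 1],
    [[0, 0, -2], 0, 1],
    [[0, 0, -3], 0, 1],
    [[0, 0, -3], 0, 1],
  ],
)

```text
t: 8.95
ee_pos: [597.2, 338.1, 109.1]
ee_rot: [-2.217, -2.226, 0.001]
wrist_force: [-0.2, 0.1, -0.8]
width: 94.0
grasp_force: 0.0
```

Emit:
jog_arm(
  rows=[
    [[0, 0, -3], 0, 1],
    [[-3.8, -0.35, -3], 0, 1],
    [[-4, -0.4, 0], 0, 1],
    [[-4, -0.4, 0], 0, 1],
    [[-4, -0.4, 0], 0, 1],
    [[-4, -0.4, 0], 0, 1],
    [[-4, -0.4, 0], 0, 1],
    [[-4, -0.4, 0], 0, 1],
    [[-4, -0.4, 0], 0, 1],
    [[-4, -0.4, 0], 0, 1],
  ],
)

```text
t: 9.95
ee_pos: [563.3, -21.5, 169.1]
ee_rot: [2.216, 2.225, 0.001]
wrist_force: [0.3, 0.3, -0.1]
width: 93.9
grasp_force: 0.0
```

```bash
python3 look.py 3 561 -26 17
```

```text
t 9.95 tcp [563.31618701 -21.47153213 169.09121741] toolx [-4.14081707e-03  9.99991374e-01 -3.23411459e-04] tooly [0.99999009 0.00414134 0.00163212] q [-1.91611620e-01  2.13730753e-01  1.61063568e+00  2.27700829e-07
  1.31556237e+00 -1.95752770e-01] F [ 0.28847678  0.26512762 -0.06614536] w 93.86422997614265 0.0
top 0.56 [168. 188.] [594. 339.  33.]
shift cm to 561.0 -26.0 17.0 [-0.44696499 -0.25831489 15.20886575]
```

View pics/scene3.png

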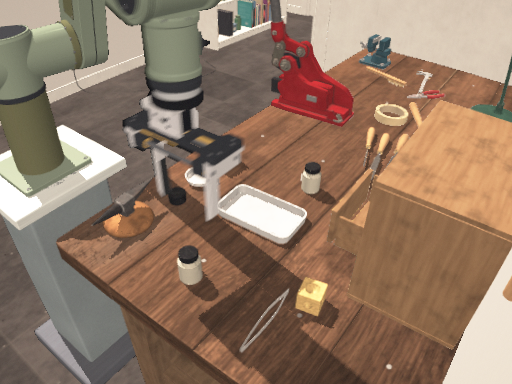

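Jar A stands at (311,178) and the gripper is above jar B at (190,266). Going down on B.

Emit:
jog_arm(
  rows=[
    [[-0.5, -0.15, 2], 0, 1],
    [[0, 0, 2.2], 0, 1],
    [[0, 0, 2.2], 0, 1],
    [[0, 0, 2.0], 0, 1],
    [[0, 0, 1.8], 0, 1],
    [[0, 0, 1.5], 0, 1],
    [[0, 0, 1.3], 0, 1],
    [[0, 0, 1.0], 0, 1],
    [[0, 0, 0.8], 0, 1],
    [[0, 0, 0.4], 0, 1],
  ],
)

```text
t: 11.15
ee_pos: [561.7, -24.8, 15.3]
ee_rot: [-2.217, -2.226, 0.0]
wrist_force: [0.5, -0.5, 1.0]
width: 94.0
grasp_force: 0.0
```

Emit:
jog_arm(
  rows=[
    [[0, 0, 0], 0, 1],
    [[0, 0, 0], 0, 0.42],
    [[0, 0, 0], 0, 0.42],
    [[0, 0, 0], 0, 0.42],
    [[0, 0, 0], 0, 0.3],
    [[0, 0, 0], 0, 0.3],
    [[0, 0, 0], 0, 0.3],
    [[0, 0, 0], 0, 0.3],
    [[0, 0, 0], 0, 0.3],
    [[0, 0, 0], 0, 0.3],
  ],
  force=35,
)

```text
t: 12.15
ee_pos: [561.6, -24.9, 15.9]
ee_rot: [-2.217, -2.226, 0.001]
wrist_force: [-1.1, -0.6, 1.5]
width: 42.7
grasp_force: 35.0
```

Emit:
jog_arm(
  rows=[
    [[0, 0, -0.3], 0, 0.3],
    [[0, 0, -0.6], 0, 0.3],
    [[0, 0, -1.0], 0, 0.3],
    [[0, 0, -1.2], 0, 0.3],
    [[0, 0, -1.2], 0, 0.3],
    [[0, 0, -0.8], 0, 0.3],
    [[0, 0, -0.4], 0, 0.3],
    [[0, 0, 0], 0, 0.3],
    [[0, 0, 0], 0, 0.3],
    [[0, 0, 0], 0, 0.3],
  ],
)

```text
t: 13.15
ee_pos: [561.2, -24.8, 70.2]
ee_rot: [-2.216, -2.225, 0.001]
wrist_force: [1.0, -0.2, -4.1]
width: 42.9
grasp_force: 35.0
```

```bash
python3 look.py 4 562 190 70; python3 -c "
from h import *
for i in range(4): manip.camera('top'); print(manip.sense()['wrist_force'])"
```

```text
t 13.15 tcp [561.18973303 -24.78683912  70.23461124] toolx [-3.96961085e-03  9.99992074e-01  3.05177632e-04] tooly [ 0.99999095  0.00397007 -0.00152625] q [-1.98196419e-01  3.27281404e-01  1.69214242e+00 -8.31316456e-06
  1.12372527e+00 -2.02162673e-01] F [ 1.03141711 -0.21847555 -4.13183321] w 42.93962880247599 34.99891519546509
scene 0.61 [311. 179.] [602. 336.  33.]
top 0.81 [168. 188.] [593. 340.  33.]
shift cm to 562.0 190.0 70.0 [21.47818488  0.1663337   0.02976196]
[ 0.72103063 -0.31614228 -4.46224665]
[-0.26309314  1.6528239  -5.55323237]
[ 0.20632095  0.09201494 -4.36378549]
[ 0.15194029 -0.43009477 -4.24641599]
```

B pulls about 4.5 N, so it is the full jar. Carrying it over the tray.

Emit:
jog_arm(
  rows=[
    [[0.8, 0, 0], 0, 0.3],
    [[1.8, 0, 0], 0, 0.3],
    [[2.7, 0.1, 0], 0, 0.3],
    [[3, 0.1, 0], 0, 0.3],
    [[3, 0, 0], 0, 0.3],
    [[3, 0, 0], 0, 0.3],
    [[2.8, 0, 0], 0, 0.3],
    [[2.2, 0, 0], 0, 0.3],
    [[1.5, 0, 0], 0, 0.3],
    [[0.7, 0, 0], 0, 0.3],
  ],
)

```text
t: 14.55
ee_pos: [562.7, 191.7, 70.9]
ee_rot: [-2.215, -2.228, -0.0]
wrist_force: [0.8, 0.1, -5.5]
width: 42.5
grasp_force: 35.0
```

Emit:
jog_arm(
  rows=[
    [[0, 0, 0], 0, 0.3],
    [[0, 0, 0.5], 0, 0.3],
    [[0, 0, 1.0], 0, 0.3],
    [[0, 0, 1.0], 0, 0.3],
    [[0, 0, 0.9], 0, 0.3],
    [[0, 0, 0.6], 0, 0.3],
    [[0, 0, 0.4], 0, 0.3],
    [[0, 0, 0.2], 0, 0.3],
    [[0, 0, 0.1], 0, 0.3],
    [[0, 0, 0], 0, 0.3],
  ],
)

```text
t: 15.55
ee_pos: [563.3, 190.2, 24.1]
ee_rot: [2.217, 2.226, 0.001]
wrist_force: [0.1, -0.4, -4.0]
width: 42.5
grasp_force: 35.0
```

```bash
python3 look.py 5 562 190 18
```

```text
t 15.55 tcp [563.25657383 190.19178913  24.14709363] toolx [-4.08940765e-03  9.99991633e-01  1.02344119e-04] tooly [9.99991542e-01 4.08936229e-03 4.39554284e-04] q [1.80121176e-01 4.50703357e-01 1.63076855e+00 2.72714490e-05
 1.05967006e+00 1.76018445e-01] F [ 0.11319608 -0.37497462 -3.95732326] w 42.52891956088215 34.99883472919464
scene 0.69 [313. 176.] [600. 348.  33.]
top 0.68 [171. 189.] [592. 333.  33.]
shift cm to 562.0 190.0 18.0 [-0.0187278  -0.12600495  0.61465212]
```

View pics/scene5.png

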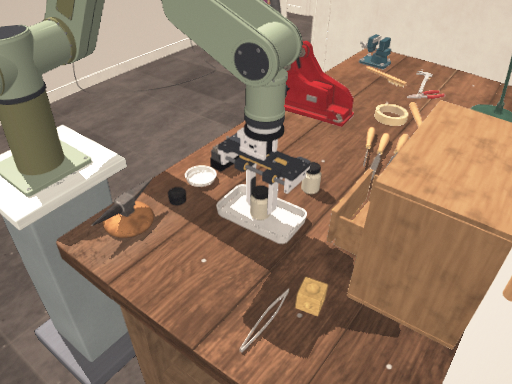

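The jar, near (261,203), is between the fingers well inside the tray, about 6 mm above the floor. Jar A stands clear at (313,178). Lowering it gently.

Emit:
jog_arm(
  rows=[
    [[0, 0, 0.15], 0, 0.3],
    [[0, 0, 0.15], 0, 0.3],
    [[0, 0, 0.1], 0, 0.3],
    [[0, 0, 0.08], 0, 0.3],
    [[0, 0, 0.05], 0, 0.3],
    [[0, 0, 0.03], 0, 0.3],
    [[0, 0, 0], 0, 0.3],
    [[0, 0, 0], 0, 0.3],
  ],
)

```text
t: 16.55
ee_pos: [563.0, 190.1, 18.4]
ee_rot: [2.217, 2.226, -0.0]
wrist_force: [0.1, -0.8, -5.3]
width: 42.4
grasp_force: 35.0
```

Emit:
jog_arm(
  rows=[
    [[0, 0, 0.04], 0, 0.3],
    [[0, 0, 0.04], 0, 0.3],
    [[0, 0, 0.03], 0, 0.3],
    [[0, 0, 0], 0, 0.3],
    [[0, 0, 0], 0, 0.3],
  ],
)

```text
t: 17.05
ee_pos: [563.2, 190.1, 18.0]
ee_rot: [2.217, 2.226, 0.0]
wrist_force: [-1.9, -0.6, 2.9]
width: 42.1
grasp_force: 35.0
```

The force has swung from -5 to +3 N, so the jar is on the floor. I'll release and rise.

Emit:
jog_arm(
  rows=[
    [[0, 0, 0], 0, 0.5],
    [[0, 0, 0], 0, 0.6],
    [[0, 0, 0], 0, 0.7],
    [[0, 0, 0], 0, 0.8],
    [[0, 0, 0], 0, 0.8],
    [[0, 0, 0], 0, 0.8],
    [[0, 0, -1], 0, 0.8],
    [[0, 0, -2], 0, 0.8],
    [[0, 0, -3], 0, 0.8],
    [[0, 0, -3], 0, 0.8],
  ],
)

```text
t: 18.05
ee_pos: [562.7, 190.0, 108.5]
ee_rot: [-2.217, -2.226, 0.001]
wrist_force: [0.3, 0.1, 0.2]
width: 75.2
grasp_force: 0.0
```

Emit:
jog_arm(
  rows=[
    [[0, 0, -3], 0, 1],
    [[0, 0, -3], 0, 1],
    [[0, -4, -2], 0, 1],
    [[0, -4, 0], 0, 1],
    [[0, -4, 0], 0, 1],
    [[0, -4, 0], 0, 1],
    [[0, 0, 0], 0, 1],
    [[0, 0, 0], 0, 1],
  ],
)

```text
t: 18.85
ee_pos: [403.1, 189.6, 188.2]
ee_rot: [2.215, 2.226, 0.003]
wrist_force: [0.5, 0.0, 0.2]
width: 94.0
grasp_force: 0.0
```

```bash
python3 look.py 6
```

```text
t 18.85 tcp [403.05883778 189.64232034 188.20080607] toolx [-4.69850613e-03  9.99988864e-01  4.42819175e-04] tooly [0.99998591 0.0046974  0.00247465] q [ 2.45158028e-01 -6.21306992e-02  1.86565513e+00 -1.63767950e-04
  1.33555932e+00  2.40498023e-01] F [0.5129825  0.00994422 0.23004993] w 94.00150878892853 0.0
scene 0.86 [310. 174.] [590. 349.  33.]
top 0.7 [167. 187.] [595. 342.  33.]
```

View pics/scene6.png

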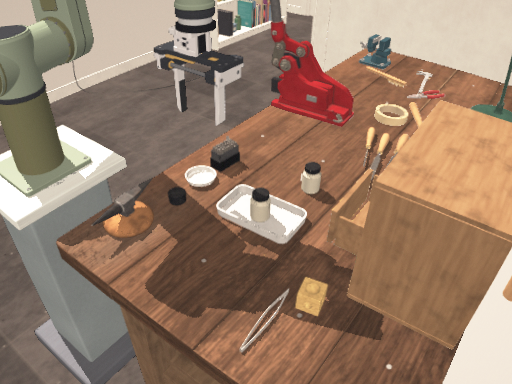

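The full jar stands upright in the tray at (261,205), the empty one stands on the bench at (311,178), and the gripper is clear of both.

```bash
python3 -c "
from station import manip
print(manip.job_done())"
```

```text
the job is handed in; nothing more can be done
None
```

The full jar (jar_b, about 4.5 N when lifted) stands upright inside the tray, the empty one (jar_a, about 1.2 N) stands upright on the bench outside it, and the job was handed in at about 19 s.

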